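# Counter-hold the hidden bolt behind the preheater bracket

## Robot

A 6-joint arm with a two-finger parallel gripper is mounted at the origin on the work surface. World frame = base frame: x ahead of the robot, y to its left, z up, the work surface at z = 0. Lengths are in mm, angles in rad, forces in N, time in s.
With the tool pointing down it reaches from about 350 to 875 mm from the base axis. Payload 4.2 kg.
Tool frame: the origin (TCP) lies midway between the tips of the shut fingers; the grasp point (between the pads) lies 19 mm behind it; y points along the fingers, x is the direction in which the jaws open and shut, and the axes are right-handed (so a half turn about y gives the same grasp; the last joint's range is limited). The gripper opens to 85 mm and grips with 20 to 120 N. Pads are 22 mm wide; open, the fingers measure 114 mm over their backs; the gripper's body (76 mm by 85 mm) begins 54 mm behind the grasp point. The pads swing forward as they close: fully open they stand 13 mm farther back than shut.
Start: joints at [-0.845, 0.385, 0.008, 0, -1.194, -0.259], TCP at [281.28, -558.104, 231.312] pointing down, gripper open.
Joint ranges: [-3.14, 3.14], [-1.21, 2.06], [-1.07, 1.41], [-3.16, 2.05], [-2.99, -0.16], [-3.1, 3.1]. Speed limits (rad/s): [2.79, 2.79, 3.14, 3.14, 3.14, 3.14].

## Interface

Orientations are given as a unit quaternion [x, y, z, w].
In Python, from bench import read_state, get_image, job_done gives the robot as it stands.
- The arm moves only by the tool play_rows, never from a script. Its argument "series" is a list of rows, each a list of 7 numbers: the shift along the tool's x, y, z in m, then the turn, a rotation vector about the tool's x, y, z in rad, then the finger opening in m, from 0 to 0.0854. In form: [[x, y, z, wx, wy, wz, claw], ...]. A call has 1 to 10 rows; each row shifts and turns the pose as measured when the row begins, along the tool's axes as they then stand; what a row does not reach is not made up. A row lasts 1/10 s, in which the tool goes at most 50 mm and 8.59 degrees, less where a joint would pass 70% of its speed; a pose out of reach is approached as far as the arm can. A call with a gripper value outside its range is refused whole. The fingers move at their own pace and stop on an object; the grip force is fixed at half the most. Time passes only in rows, so rows that do not move let the fingers close. It gives the time, the measured TCP pose, the force and the opening at its end, in the units of the state.
- read_state(): the state, without advancing time (a new reading comes with each control period).
- get_image(name): name is "side" or "top" or "wrist"; returns a dict with "color" (400x640x3 uint8, red, green, blue), "intrinsics" (3x3 intrinsics, pixels), "origin" and "orientation" of the camera in the world. Camera axes: x right, y down, z forward; pixel columns grow to the right and rows downward; lengths in mm; the calibration is good to about 2 mm. A picture is of the moment at which its call begins. There is no depth.
- job_done(): hands the job in, once; it reports no verdict.
The state is a dict: "clock": time; "joints": joint angles; "joint_vel": joint speeds; "joint_efforts": joint torques, N m; "position": TCP position; "ee_rot": TCP orientation; "contact_force": force on the tool from outside, world axes, zero at the start; "wrist_torque": the same for the moment, N m; "gripper_width": finger opening in mm.
Only numpy, scipy, OpenCV 4.12 (cv2) and the standard library are available. Lean on these libraries where they do the work, as an engineer would, in place of code of your own. Each camera call takes 0.05 s, during which the arm holds its last target. There are 200 camera calls.

## Task

On the soldering bench, slide the small steel pot sideways along the preheater plate, never lifting or tipping it, until it stands wholly inside the empty white ring, so that its handle no longer covers the gap behind the upright bracket. Then reach down into that gap, grip the hidden hex bolt head that the nut driver is slowly dragging round, and stop it turning; finish while still holding it firmly and still. Leave everything else on the bench and the plate where it stands.

Things in the scene. Friction and masses are not known exactly. Their poses are not given: they have to be found in the camera images.
- heater: Fixed preheater, upright bracket on its robot side. Origin on the bench below the bolt head; x away from the robot (yaw within 0.25 rad), z up. In mm: bracket plate x -26 to -20, y +-100, top z 92; gap x -20 to 28, floor z 8; hot plate x 28 to 218, y +-220, top z 60; three white rings on it at x 78, y -140, 0, 140, inner radius 40; nut-driver motor x -142 to -60, radius 22 at z 70.
- bolt_head (a point): Centre of the hex bolt head in the gap: 18 mm across flats, 21 across corners, 12 long, 70 above the bench, 22 below the bracket's top. Bolt axis = preheater's x; a 14 mm diameter spacer joins head to bracket. Fingers straight down on both sides, closing along the preheater's y, hold it at any angle with 15 N or more. The gap is clear 90 mm to either side.
- bolt (a joint): Turn of the bolt about its axis, rad; a pair of flats stands upright at 0 and every 1.047 rad from there. Starts between 0 and 0.9. The driver on the nut drags it steadily at about 0.06 rad/s (growing) with only about 0.06 N m; gripped it stops, let go it turns on.
- pot_mid (a point): Round open steel pot, 56 mm diameter, 70 tall, wall 4, about 0.4 kg, starting by the middle ring; point on its axis half-way up. Bar handle 13 wide, 10 thick, 45 above the base, along the pot's -x to 108 mm from its axis; at first within 0.2 rad of the preheater's -x, over gap and bracket. Grip it across its body or by the handle.
- empty_ring (a point): Centre, on the plate's surface, of the empty white ring where the pot goes: the left or the right one of the three, 140 mm from the middle one along the preheater's y. Same axes as the preheater.
- tin_mid (a point): Low round tin, 56 mm diameter, 40 tall, standing in the other outer ring; centre half-way up. Leave it.
- board_mid (a point): Loose small perforated board 50 x 75 on four 12 mm pegs, 14 mm high in all, on the far part of the plate; point 10 mm above its underside. Leave it.
- battery_mid (a point): Block battery 48 x 26 x 17 high, lying on the base slab left in front of the bracket; centre. Leave it.
- spool_mid (a point): Wire spool 56 diameter, 45 tall, on the bench; centre. Leave it.
- tape_mid (a point): Roll of black tape, 90 diameter, 19 high, on the bench; centre. Leave it.
- jar_mid (a point): Amber jar 50 diameter, 60 tall, on the bench; centre. Leave it.
- driver_mid (a point): Screwdriver lying on the bench, about 200 long, at most 35 high; near its middle. Leave it.

How it is judged (in metres and radians):
On the way, in this order (a step that is already met when the one before it is completed fails the run):
1. the pot stands inside the empty ring (horizontal distance between pot_mid and empty_ring below 0.012 m and angle between pot_mid's own z axis and vertical below 0.05 rad and z of pot_mid in the frame of heater between 0.091 and 0.099 m), for 0.2 s.
2. the bolt head is gripped and has stopped turning (contact force between the fingers and bolt above 5 N and distance between the grasp point and bolt_head below 0.028 m and velocity of joint bolt between -0.015 and 0.015 rad/s), for 1 s.
At the end, for the whole second after the job is handed in: The program ends with the fingers around the bolt head (grasp point within 28 mm of its centre) pressing on it with more than 5 N, the bolt turning slower than 0.015 rad/s, and the pot upright on the plate with its axis within 12 mm of the ring's centre, all through the last second (all of step 1 and all of step 2); the arm keeps its last pose, push and grip.
It fails at once if the pot is lifted more than 6 mm off the plate (z of pot_mid in the frame of heater above 0.101 m).
It fails at once if the pot is tipped more than about 11 degrees (angle between pot_mid's own z axis and vertical above 0.2 rad).
It fails at once if another thing is moved more than 20 mm (distance of any of tin_mid, board_mid, battery_mid, spool_mid, tape_mid, jar_mid, driver_mid from where it was at the start of the episode above 0.02 m).
It also fails if it takes over 48 s, if anything falls off the work surface, if the arm or the gripper's body presses on something with over 40 N, if the wrist force passes 120 N, or if a joint passes its speed limit or range.

## Working session

There is one attempt and no reset: what is moved stays moved. The work goes in short steps, Python scripts to look and compute and a tool call to move; the robot and the scene stay as the last step left them, time stands still between calls to the robot, and variables do not carry over. Pictures are saved under pics/ and viewed, about 8 in all and at most 12, crops included, and the job is handed in when it is done.

Besides the shell and the picture viewer there is one more tool, called as a command line: name --pt "numbers of a row" for each row, then --argument value for the rest. play_rows: Moves the arm, as the interface text tells. Its arguments: {"type":"object","properties":{"series":{"type":"array","items":{"type":"array","items":{"type":"number"}}}},"required":["series"]}

```bash
mkdir -p pics; ls
python3 - <<'E'
from bench import *
import cv2,numpy as np
print(read_state())
for n in ("top","side"):
    d=get_image(n); cv2.imwrite(f"pics/{n}0.png",d["color"][:,:,::-1]); np.save(f"pics/{n}0.npy",d,allow_pickle=True)
    print(n,d["intrinsics"],d["origin"],d["orientation"])
E
```

```text
pics
{'clock': 0.0, 'joints': array([-8.45410365e-01,  3.85562144e-01,  6.60234995e-03, -4.86272279e-04,
       -1.19396367e+00, -2.58601705e-01]), 'joint_vel': array([-0.00094023,  0.00126194, -0.00160075, -0.00082493,  0.00037486,
        0.00085704]), 'joint_efforts': array([ 1.13855181e-04, -3.92291343e+01,  1.88400078e+01,  4.18603733e+00,
       -4.59898612e-03, -1.11255679e-05]), 'position': array([ 281.01342442, -557.60970686,  230.21089241]), 'ee_rot': array([ 0.37018432,  0.60242008, -0.60167915, -0.37153172]), 'contact_force': array([ 0.04086379, -0.56859627,  0.36881078]), 'wrist_torque': array([-0.00790401,  0.00682024,  0.02213537]), 'gripper_width': 85.4629990327172}
top [[426.83679106   0.         321.10768675]
 [  0.         426.83679106 200.88064277]
 [  0.           0.           1.        ]] [ 357.85980841    1.71564234 1230.08644222] [ 0.71069105 -0.69916218  0.05089365 -0.05916346]
side [[502.45204244   0.         312.3796554 ]
 [  0.         502.45204244 196.59700826]
 [  0.           0.           1.        ]] [  91.66730074 1114.77219042  801.79053494] [-0.15331028  0.85292746 -0.48993329  0.09474213]
```

View pics/top0.png

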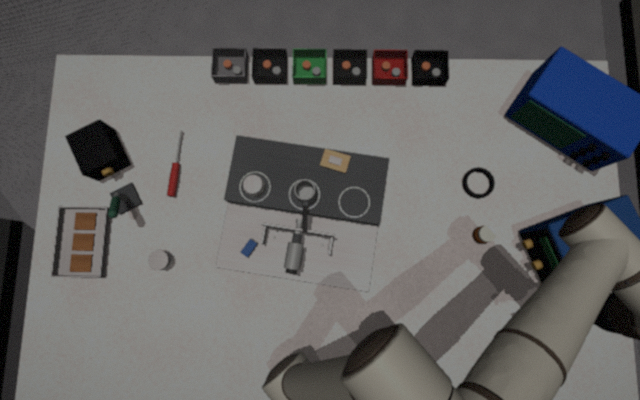

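View pics/side0.png

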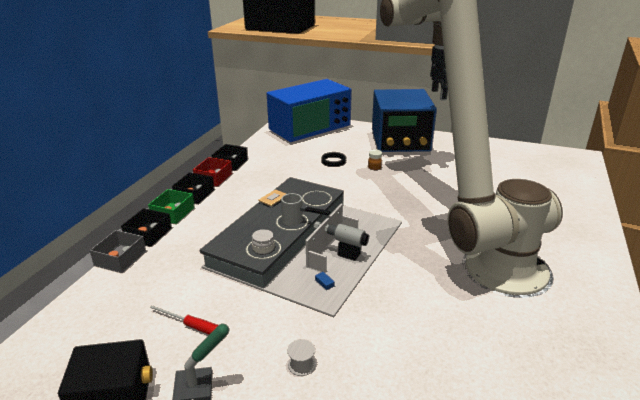

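The top view shows the plate (corners ~ (237,136), (389,157), (381,224), (225,201)), with the tin in the left ring (254,186), the pot by the middle ring (304,193) and its handle going down over the bracket. The right ring (354,201) is empty. Next I'll measure these.

```bash
cat > h.py <<'E'
import numpy as np,cv2
from scipy.spatial.transform import Rotation as R
from bench import *
def ray(d,px):
    px=np.atleast_2d(px).astype(float); K=d["intrinsics"]
    v=np.c_[(px[:,0]-K[0,2])/K[0,0],(px[:,1]-K[1,2])/K[1,1],np.ones(len(px))]
    return np.array(d["origin"]),R.from_quat(d["orientation"]).apply(v)
def onplane(d,px,z):
    o,v=ray(d,px); return o+v*((z-o[2])/v[:,2])[:,None]
def proj(d,P):
    P=np.atleast_2d(P); c=R.from_quat(d["orientation"]).inv().apply(P-np.array(d["origin"]))
    q=c@d["intrinsics"].T; return q[:,:2]/q[:,2:]
E
python3 - <<'E'
from h import *
d=np.load("pics/top0.npy",allow_pickle=True).item(); im=d["color"]; g=cv2.cvtColor(im,cv2.COLOR_RGB2GRAY)
c=cv2.resize(im[130:285,215:400],None,fx=4,fy=4,interpolation=cv2.INTER_CUBIC); cv2.imwrite("pics/topc.png",c[:,:,::-1])
# plate: dark mask
m=((g<75)).astype(np.uint8); m[:125]=0;m[235:]=0;m[:,:215]=0;m[:,400:]=0
m=cv2.morphologyEx(m,cv2.MORPH_OPEN,np.ones((5,5)))
cs,_=cv2.findContours(m,0,2); k=max(cs,key=cv2.contourArea)
r=cv2.minAreaRect(k);print(r,cv2.boxPoints(r).tolist())
b=cv2.approxPolyDP(cv2.convexHull(k),6,True)[:,0]; print(b.tolist(), onplane(d,b,60).round(1).tolist())
# empty ring
y,x=np.mgrid[0:400,0:640]
for cx,cy in ((354,201),(254,186),(304,194)):
    s=(np.hypot(x-cx,y-cy)<20)&(np.hypot(x-cx,y-cy)>11)&(g>110)
    p=np.c_[x[s],y[s]].astype(np.float32); w=onplane(d,p,60)[:,:2]
    A=np.c_[2*w,np.ones(len(w))]; 
    for _ in range(4):
        q=np.linalg.lstsq(A,(w**2).sum(1),rcond=None)[0]; rad=np.sqrt(q[2]+q[0]**2+q[1]**2)
        e=abs(np.hypot(*(w-q[:2]).T)-rad); k=e<max(3,np.median(e)*2); w=w[k];A=A[k]
    print("ring",q[:2],rad,len(w))
E
```

```text
((305.383544921875, 187.639404296875), (156.2440643310547, 82.49534606933594), 8.664134979248047) [[221.93939208984375, 216.64791870117188], [234.36663818359375, 135.09396362304688], [388.82769775390625, 158.63088989257812], [376.40045166015625, 240.18484497070312]]
[[237, 137], [387, 159], [379, 223], [303, 229], [226, 200]] [[722.0, 259.7, 60.0], [663.7, -166.3, 60.0], [482.5, -143.2, 60.0], [462.6, 65.4, 60.0], [539.9, 281.7, 60.0]]
ring [541.20899487 -73.94649494] 41.624918521827645 40
ring [576.39026009 202.70414171] 40.29228994413053 32
ring [560.13309132  64.77536368] 41.493772397328975 25
```

View pics/topc.png

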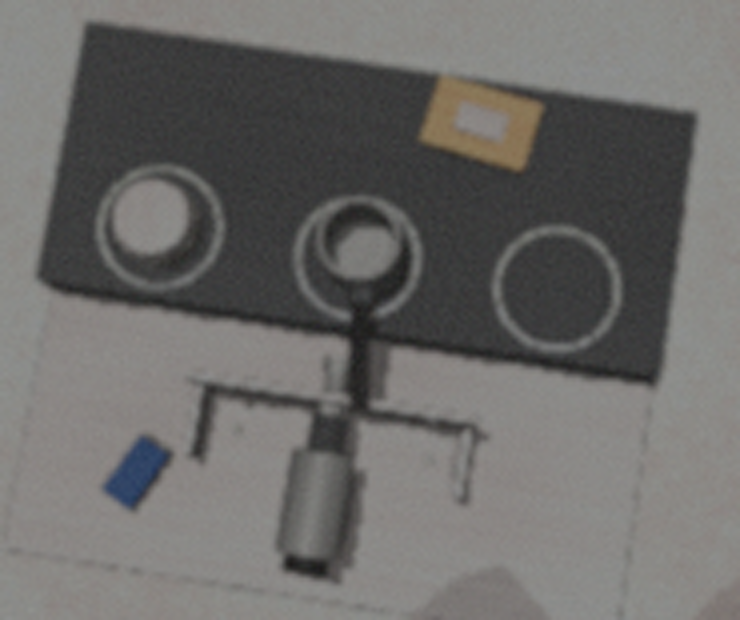

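The crop confirms that: the pot sits inside the middle ring with its rim at crop (361,243), and the handle ends at crop (360,405) over the bracket. The empty ring is on the right at crop (556,289).

```bash
cat >> h.py <<'E'
HY=np.array([35.2,276.6,0]);HY/=np.linalg.norm(HY);HX=np.array([HY[1],-HY[0],0]);RING=np.array([541.2,-73.9,60]);H0=np.array([481.4,74.2,0])
def togo(target,jaw):
    """tool-frame shift (m) and rotvec to reach target pos mm, fingers down, jaws along +-jaw"""
    s=read_state();r=R.from_quat(s["ee_rot"]);M=r.as_matrix()
    j=np.array(jaw,float);j/=np.linalg.norm(j); j=j if j@M[:,0]>0 else -j
    T=np.c_[j,[0,0,-1],np.cross(j,[0,0,-1])]
    print("t",round(s["clock"],2),"pos",s["position"].round(1),"F",s["contact_force"].round(1),"w",round(s["gripper_width"],1),"j",s["joints"].round(2))
    print("shift mm",(M.T@(np.array(target)-s["position"])).round(1),"rot",(r.inv()*R.from_matrix(T)).as_rotvec().round(4))
E
python3 - <<'E'
from h import *
d=np.load("pics/top0.npy",allow_pickle=True).item();o=lambda x,y:(x/4+215-.375,y/4+130-.375)
c=onplane(d,[o(361,243)],130)[0];e=onplane(d,[o(360,405)],110)[0]
print("rim",c,"tip",e,"tip in heater",HX@(e-H0),HY@(e-H0),"pot heater",HX@(c-H0),HY@(c-H0),np.hypot(*(c-e)[:2]))
print("handle yaw rel", np.arctan2(HY@(e-c),-HX@(e-c)))
S=np.load("pics/side0.npy",allow_pickle=True).item()
print("side proj rim/base/ring",proj(S,[c,[c[0],c[1],60],RING,H0+[0,0,92]]).round(1))
im=S["color"];cr=cv2.resize(im[170:270,200:350],None,fx=5,fy=5,interpolation=cv2.INTER_CUBIC);cv2.imwrite("pics/sidec.png",cr[:,:,::-1])
print(R.from_quat(read_state()["ee_rot"]).as_matrix().round(2)); togo([c[0],c[1],220],HY)
E
```

```text
rim [557.7534505   59.12247386 130.        ] tip [453.22152687  58.3275487  110.        ] tip in heater -25.949271322225563 -19.30275566823173 pot heater 77.64599686053762 -5.317929067266002 104.53494614203282
handle yaw rel -0.13418365981259275
side proj rim/base/ring [[292.  197.8]
 [292.8 219.9]
 [315.6 197.8]
 [317.1 217.9]]
[[-0.45 -0.   -0.89]
 [ 0.89  0.   -0.45]
 [ 0.   -1.    0.  ]]
t 0.1 pos [ 281.1 -557.7  230.3] F [-0.6 -0.2  0.4] w 85.6 j [-0.85  0.39  0.01 -0.   -1.19 -0.26]
shift mm [ 426.3   11.1 -524.6] rot [-0.0007  0.5933  0.0019]
```

View pics/sidec.png

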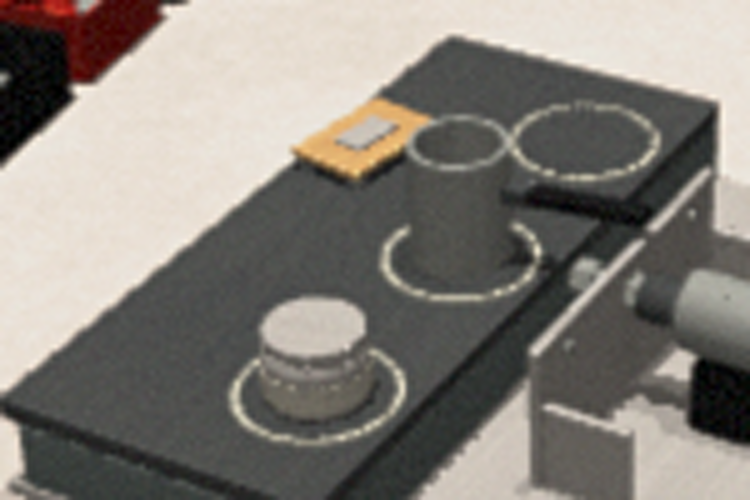

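play_rows --pt "0 0 0 0 0.148 0 0.0854" --pt "0 0 0 0 0.148 0 0.0854" --pt "0 0 0 0 0.148 0 0.0854" --pt "0 0 0 0 0.148 0 0.0854" --pt "0.04 0 -0.012 0 0 0 0.0854" --pt "0.04 0 -0.012 0 0 0 0.0854" --pt "0.04 0 -0.012 0 0 0 0.0854" --pt "0.04 0 -0.012 0 0 0 0.0854" --pt "0.04 0 -0.012 0 0 0 0.0854" --pt "0.04 0 -0.012 0 0 0 0.0854"

```text
clock: 1.1
position: [385.6, -324.5, 223.9]
ee_rot: [-0.531, -0.461, 0.461, 0.541]
contact_force: [1.7, -0.0, -0.8]
gripper_width: 85.2
```

```bash
python3 -c "
from h import *
togo([557.8,59.1,200],HY)"
```

```text
t 1.1 pos [ 385.6 -324.5  223.9] F [ 1.7 -0.  -0.8] w 85.2 j [-0.38  0.19 -0.28 -0.01 -1.11 -1.34]
shift mm [ 404.9   26.6 -112.7] rot [-0.0108 -0.0247  0.0098]
```

play_rows --pt "0.043 0 -0.012 0 0 0 0.0854" --pt "0.043 0 -0.012 0 0 0 0.0854" --pt "0.043 0 -0.012 0 0 0 0.0854" --pt "0.043 0 -0.012 0 0 0 0.0854" --pt "0.043 0 -0.012 0 0 0 0.0854" --pt "0.043 0 -0.012 0 0 0 0.0854" --pt "0.043 0 -0.012 0 0 0 0.0854" --pt "0.043 0 -0.012 0 0 0 0.0854" --pt "0.043 0 -0.012 0 0 0 0.0854" --pt "0 0 0 0 0 0 0.0854"

```text
clock: 2.1
position: [553.8, 62.6, 223.7]
ee_rot: [-0.529, -0.461, 0.463, 0.542]
contact_force: [-0.7, 0.2, -0.6]
gripper_width: 85.7
```

```bash
python3 -c "
from h import *
togo([557.8,59.1,200],HY)
d=get_image('wrist');cv2.imwrite('pics/w0.png',d['color'][:,:,::-1]);np.save('pics/w0.npy',d,allow_pickle=True)
print(proj(d,[[557.8,59.1,130],RING]))"
```

```text
t 2.1 pos [553.8  62.6 223.7] F [-0.7  0.2 -0.6] w 85.7 j [ 0.39  0.28 -0.16 -0.02 -1.14 -2.1 ]
shift mm [-3.1 23.6 -4.9] rot [-0.0149 -0.0198  0.0103]
[[317.74601487 208.4342591 ]
 [195.64040321 193.27203417]]
```

View pics/w0.png

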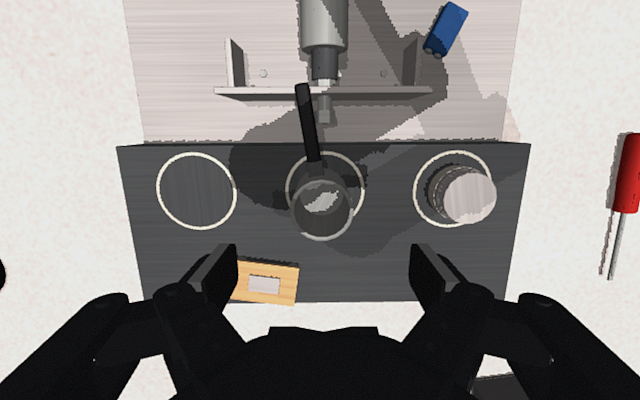

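The wrist view shows the rim at about (322,210), the empty ring at (197,190), and the bolt head in the gap at about (324,108), right of the handle. I'll refine the estimates from this.

Run:
```python
from h import *
d=np.load("pics/w0.npy",allow_pickle=True).item();im=d["color"];g=cv2.cvtColor(im,cv2.COLOR_RGB2GRAY)
y,x=np.mgrid[0:400,0:640]
def fit(s,z):
    w=onplane(d,np.c_[x[s],y[s]],z)[:,:2]
    for _ in range(5):
        A=np.c_[2*w,np.ones(len(w))];q=np.linalg.lstsq(A,(w**2).sum(1),rcond=None)[0];rad=np.sqrt(q[2]+q[0]**2+q[1]**2)
        e=abs(np.hypot(*(w-q[:2]).T)-rad);w=w[e<max(1.5,2*np.median(e))]
    print(q[:2].round(1),rad.round(1),len(w));return q[:2]
def ann(cx,cy,a,b): return (np.hypot(x-cx,y-cy)<b)&(np.hypot(x-cx,y-cy)>a)
a=fit(ann(197,190,34,44)&(g>140),60)
b=fit(ann(453,188,32,46)&(x<448)&(g>140),60)
c=fit(ann(325,188,32,46)&(y<195)&(g>120),60)
p=fit(ann(322,210,26,34)&(y>200)&(g>100),130)
hy=b-a;print(np.linalg.norm(hy),"yaw",np.arctan2(-hy[0],hy[1]))
m=(a+b)/2;hx=np.array([hy[1],-hy[0]])/np.linalg.norm(hy);print("bolt",m-78*hx,c-78*hx)
print("bolt px by seen top z79", onplane(d,[[324,110]],79).round(1), proj(d,[[*(m-78*hx),70]]))
cv2.imwrite("pics/w0c.png",cv2.resize(im[70:250,270:390],None,fx=4,fy=3.3)[:,:,::-1])
```

```text
[539.6 -72.8] 42.0 676
[578.6 204.1] 41.4 335
[558.9  65.8] 41.5 245
[561.2  62.2] 25.2 245
279.6483343995015 yaw -0.139855919721619
bolt [481.86930716  76.48453554] [481.63005343  76.69683946]
bolt px by seen top z79 [[476.2  77.2  79. ]] [[324.00182634 116.43670219]]
```

```bash
cat >> h.py <<'E'
yaw=-.137;HX=np.array([np.cos(yaw),np.sin(yaw),0]);HY=np.array([-HX[1],HX[0],0]);RING=np.array([540,-73,60]);H0=np.array([481.8,76,0])
E
python3 -c "
from h import *
togo([560.5,61.5,77],HY)"
```

```text
t 2.15 pos [552.5  60.9 223.6] F [ 0.3 -0.2 -0.4] w 85.3 j [ 0.39  0.28 -0.16 -0.02 -1.14 -2.1 ]
shift mm [  0.4 146.4 -10.2] rot [-0.0165 -0.0107  0.0095]
```

play_rows --pt "0 0 -0.005 -0.016 -0.011 0.0095 0.0854" --pt "0 0.02 -0.003 0 0 0 0.0854" --pt "0 0.02 0 0 0 0 0.0854" --pt "0 0.02 0 0 0 0 0.0854" --pt "0 0.02 0 0 0 0 0.0854" --pt "0 0 0 0 0 0 0.0854"

```text
clock: 2.75
position: [559.1, 53.1, 141.4]
ee_rot: [0.535, 0.464, -0.464, -0.532]
contact_force: [-1.2, -0.9, -1.2]
gripper_width: 85.4
```

```bash
python3 -c "
from h import *
togo([560.5,61.5,77],HY)"
```

```text
t 2.75 pos [559.1  53.1 141.4] F [-1.2 -0.9 -1.2] w 85.4 j [ 0.39  0.36 -0.28  0.   -0.93 -2.1 ]
shift mm [ 8.7 64.4 -0.1] rot [ 0.0029 -0.0034 -0.0028]
```

play_rows --pt "0.0085 0 0 0 0 0 0.0854" --pt "0 0.02 0 0 0 0 0.0854" --pt "0 0.02 0 0 0 0 0.0854" --pt "0 0 0 0 0 0 0.0854"

```text
clock: 3.15
position: [563.4, 60.9, 105.7]
ee_rot: [0.538, 0.466, -0.461, -0.531]
contact_force: [-0.4, -0.9, -0.2]
gripper_width: 85.1
```

```bash
python3 -c "
from h import *
togo([560.5,61.5,77],HY)"
```

```text
t 3.15 pos [563.4  60.9 105.7] F [-0.4 -0.9 -0.2] w 85.1 j [ 0.4   0.4  -0.32  0.01 -0.84 -2.12]
shift mm [ 0.2 28.7  3.3] rot [ 0.0121 -0.0051 -0.0003]
```

play_rows --pt "0 0.015 0.003 0.011 -0.004 0 0.0854" --pt "0 0.012 0 0 0 0 0.0854" --pt "0 0 0 0 0 0 0.0854"

```text
clock: 3.45
position: [562.7, 62.1, 80.4]
ee_rot: [0.534, 0.467, -0.463, -0.532]
contact_force: [-0.3, -0.1, -0.4]
gripper_width: 85.8
```

```bash
python3 -c "
from h import *
togo([560.5,61.5,77],HY)
d=get_image('wrist');cv2.imwrite('pics/w1.png',d['color'][:,:,::-1]);np.save('pics/w1.npy',d,allow_pickle=True)"
```

```text
t 3.45 pos [562.7  62.1  80.4] F [-0.3 -0.1 -0.4] w 85.8 j [ 0.4   0.44 -0.34  0.   -0.79 -2.11]
shift mm [-0.9  3.4  2.2] rot [ 0.0062 -0.0001  0.0022]
```

View pics/w1.png

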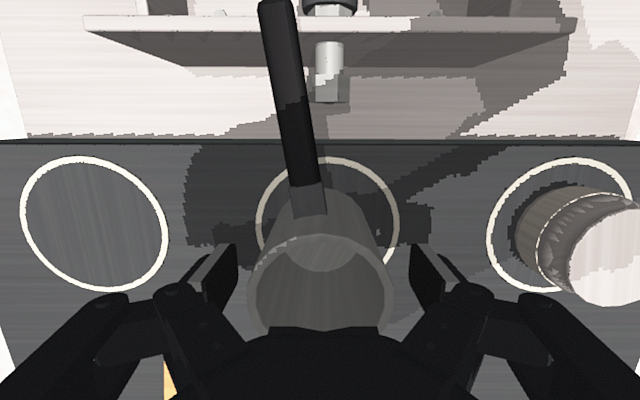

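The fingers straddle the pot: the pads are at x≈220 and 428, and the rim is centred at about x=320, so it's clear to grip.

play_rows --pt "0 0.003 0.002 0.006 0 0.002 0.07" --pt "0 0 0 0 0 0 0.06" --pt "0 0 0 0 0 0 0.05" --pt "0 0 0 0 0 0 0.045" --pt "0 0 0 0 0 0 0.045"

```text
clock: 4.0
position: [562.0, 62.2, 79.6]
ee_rot: [0.534, 0.466, -0.464, -0.532]
contact_force: [0.7, -0.4, -1.7]
gripper_width: 55.1
```

```bash
python3 -c "
from h import *
togo([540,-73,77],HY)"
```

```text
t 4.0 pos [562.   62.2  79.6] F [ 0.7 -0.4 -1.7] w 55.1 j [ 0.4   0.44 -0.34  0.   -0.79 -2.11]
shift mm [-136.9    2.5    3.5] rot [0.0034 0.0006 0.0006]
```

play_rows --pt "-0.015 0.0005 0 0 0 0 0.045" --pt "-0.015 0.0005 0 0 0 0 0.045" --pt "-0.015 0.0005 0 0 0 0 0.045"

```text
clock: 4.3
position: [559.9, 21.0, 79.9]
ee_rot: [0.534, 0.471, -0.461, -0.531]
contact_force: [1.5, 6.0, 2.9]
gripper_width: 55.1
```

```bash
python3 -c "
from h import *
togo([540,-73,79.5],HY)"
```

```text
t 4.3 pos [559.9  21.   79.9] F [1.5 6.  2.9] w 55.1 j [ 0.33  0.43 -0.36 -0.   -0.77 -2.03]
shift mm [-95.8  -0.5   7.2] rot [0.013  0.0041 0.0081]
```

play_rows --pt "-0.015 0 0.001 0.006 0.002 0.005 0.045" --pt "-0.015 0 0.001 0.005 0 0.002 0.045" --pt "-0.015 0 0.001 0 0 0 0.045"

```text
clock: 4.6
position: [550.4, -26.6, 79.6]
ee_rot: [0.533, 0.466, -0.464, -0.532]
contact_force: [0.9, 3.8, 0.9]
gripper_width: 55.3
```

```bash
python3 -c "
from h import *
togo([540,-73,79.5],HY)"
```

```text
t 4.6 pos [550.4 -26.6  79.6] F [0.9 3.8 0.9] w 55.3 j [ 0.25  0.42 -0.37 -0.   -0.78 -1.95]
shift mm [-47.4   0.1   4. ] rot [0.0019 0.0018 0.0013]
```

play_rows --pt "-0.014 0 0.001 0.001 0.001 0.001 0.045" --pt "-0.014 0 0.001 0 0 0 0.045" --pt "-0.014 0 0.001 0 0 0 0.045" --pt "0 0 0 0 0 0 0.045"

```text
clock: 5.0
position: [539.9, -74.2, 79.6]
ee_rot: [0.534, 0.464, -0.464, -0.533]
contact_force: [-0.1, 0.9, 0.1]
gripper_width: 54.9
```

Run:
```python
from h import *
togo([540,-73,79.5],HY)
d=get_image('wrist');cv2.imwrite('pics/w2.png',d['color'][:,:,::-1]);np.save('pics/w2.npy',d,allow_pickle=True)
t=get_image('top');np.save('pics/t2.npy',t,allow_pickle=True)
s=get_image('side');np.save('pics/s2.npy',s,allow_pickle=True)
S=s['color'][150:270,230:390];S=cv2.resize(S,(640,480),interpolation=cv2.INTER_CUBIC);cv2.imwrite('pics/s2.png',S[:,:,::-1])
```

```text
t 5.0 pos [539.9 -74.2  79.6] F [-0.1  0.9  0.1] w 54.9 j [ 0.16  0.41 -0.38  0.   -0.78 -1.87]
shift mm [1.2 0.1 0.1] rot [ 0.0001 -0.0022 -0.0004]
```

View pics/w2.png

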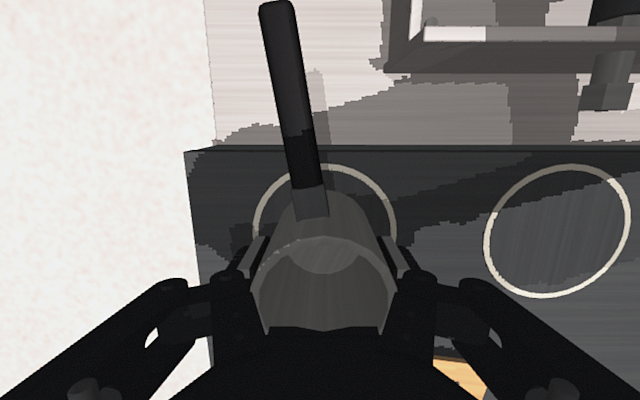

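The pot stands in the right ring: the ring spans x 252–397 and the pot is centred at about 325. I'll check the fit with numbers before letting go.

Run:
```python
from h import *
y,x=np.mgrid[0:400,0:640]
def circ(d,s,z,r=None):
    w=onplane(d,np.c_[x[s],y[s]],z)[:,:2]
    for _ in range(6):
        A=np.c_[2*w,np.ones(len(w))];q=np.linalg.lstsq(A,(w**2).sum(1),rcond=None)[0];rad=np.sqrt(q[2]+q[0]**2+q[1]**2)
        e=abs(np.hypot(*(w-q[:2]).T)-rad);w=w[e<max(1.5,2*np.median(e))]
    return q[:2].round(1),rad.round(1),len(w)
for n,(xa,xb,yb),cx in (("w1",(256,400,228),328),("w2",(252,397,222),325)):
    d=np.load(f"pics/{n}.npy",allow_pickle=True).item();g=cv2.cvtColor(d["color"],cv2.COLOR_RGB2GRAY).astype(int)
    s=(g>125)&(y>150)&(y<yb)&(x>xa-8)&(x<xb+8)
    print(n,"ring",circ(d,s,60))
    # top boundary of rim interior: bright edge row per column near the arc
    gy=cv2.Sobel(g.astype(np.float32),cv2.CV_32F,0,1,ksize=3)
    pts=[]
    for c in range(262,388,3):
        col=gy[228:300,c]; pts.append((c,228+int(np.argmax(abs(col)))))
    s=np.zeros_like(g,bool)
    for c,r in pts:s[r,c]=1
    print(" rim",circ(d,s,130))
```

```text
w1 ring (array([558.8,  65.9]), np.float64(41.6), 865)
 rim (array([554.7,  62.2]), np.float64(22.3), 34)
w2 ring (array([538.9, -72.9]), np.float64(41.3), 636)
 rim (array([530.3, -72.8]), np.float64(19.7), 30)
```

View pics/s2.png

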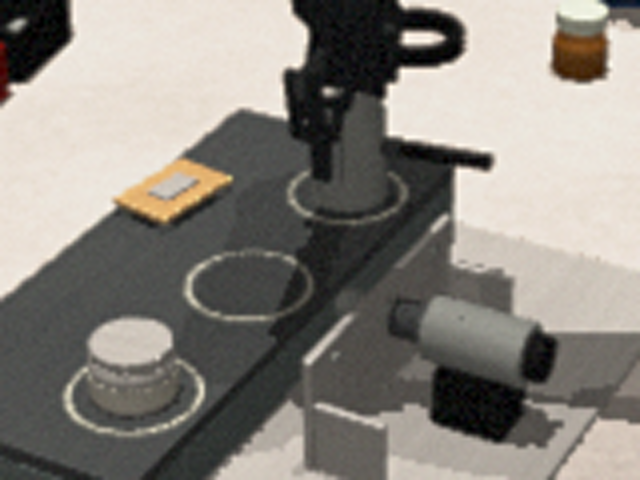

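Ring centre is (538.9, −72.9). The rim's near edge plus the 28 mm radius puts the pot at about (538.6, −72.8), and the side view agrees (pot within the ring). Releasing and going up.

play_rows --pt "0 0 0 0 0 0 0.06" --pt "0 0 0 0 0 0 0.0854" --pt "0 0 0 0 0 0 0.0854" --pt "0 0 0 0 0 0 0.0854" --pt "0 -0.02 0 0 0 0 0.0854" --pt "0 -0.025 0 0 0 0 0.0854" --pt "0 -0.03 0 0 0 0 0.0854" --pt "0 -0.03 0 0 0 0 0.0854" --pt "0 -0.03 0 0 0 0 0.0854" --pt "0 0 0 0 0 0 0.0854"

```text
clock: 6.15
position: [538.6, -70.3, 217.0]
ee_rot: [-0.53, -0.462, 0.469, 0.534]
contact_force: [-0.5, 0.3, 0.8]
gripper_width: 85.4
```

```bash
python3 -c "
from h import *
togo([481.8,76,190],HY)"
```

```text
t 6.15 pos [538.6 -70.3 217. ] F [-0.5  0.3  0.8] w 85.4 j [ 0.17  0.26 -0.21  0.   -1.11 -1.87]
shift mm [137.6  27.3  75.5] rot [-0.0099  0.0037 -0.0032]
```

play_rows --pt "0.023 0 0.0125 -0.009 0.004 -0.003 0.0854" --pt "0.023 0 0.0125 0 0 0 0.0854" --pt "0.023 0 0.0125 0 0 0 0.0854" --pt "0.023 0 0.0125 0 0 0 0.0854" --pt "0.023 0 0.0125 0 0 0 0.0854" --pt "0.023 0 0.0125 0 0 0 0.0854" --pt "0 0 0 0 0 0 0.0854"

```text
clock: 6.85
position: [479.4, 82.6, 214.4]
ee_rot: [-0.532, -0.463, 0.465, 0.535]
contact_force: [0.3, -1.8, -0.9]
gripper_width: 85.4
```

Run:
```python
from h import *
togo([481.8,76,190],HY)
d=get_image('wrist');np.save('pics/w3.npy',d,allow_pickle=True)
print("bolt proj",proj(d,[[481.8,76,70],[481.8,76,79]]).round(1).tolist())
a=cv2.resize(d['color'][:300],(600,281))
t=get_image('top');np.save('pics/t3.npy',t,allow_pickle=True)
b=cv2.resize(t['color'][130:250,220:400],(450,300),interpolation=cv2.INTER_CUBIC)
c=np.zeros((281+300,600,3),np.uint8);c[:281]=a;c[281:,:450]=b
cv2.imwrite('pics/w3.png',c[:,:,::-1])
```

```text
t 6.85 pos [479.4  82.6 214.4] F [ 0.3 -1.8 -0.9] w 85.4 j [ 0.5   0.16 -0.34 -0.   -1.06 -2.21]
shift mm [-6.2 24.4 -3.3] rot [-0.0037 -0.0016  0.0005]
bolt proj [[316.1, 191.8], [315.9, 193.9]]
```

View pics/w3.png

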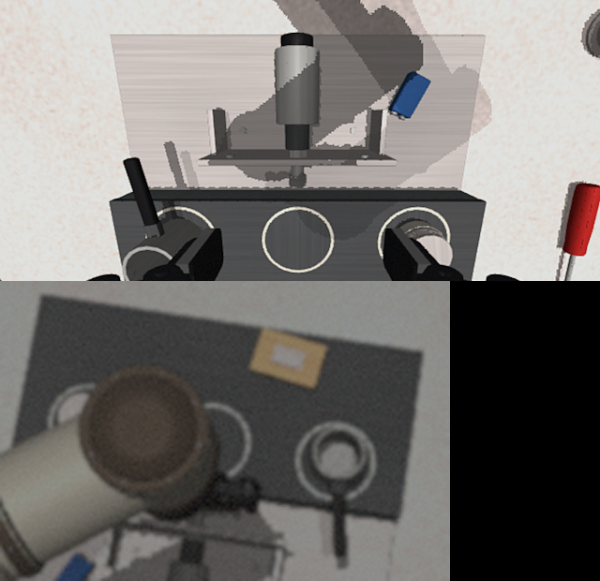

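The pot sits in the right ring with its handle clear of the gap, and nothing else has been disturbed. The bolt head at wrist pixel (317,194) matches the prediction of (316,193).

Run:
```python
from h import *
y,x=np.mgrid[0:400,0:640]
d=np.load("pics/w3.npy",allow_pickle=True).item();g=cv2.cvtColor(d["color"],cv2.COLOR_RGB2GRAY)
rr=np.hypot(x-317.5,y-255.5);s=(rr<44)&(rr>30)&(g>150);w=onplane(d,np.c_[x[s],y[s]],60)[:,:2]
A=np.c_[2*w,np.ones(len(w))];q=np.linalg.lstsq(A,(w**2).sum(1),rcond=None)[0];print("mid ring",q[:2],np.sqrt(q[2]+q[0]**2+q[1]**2),len(w))
B=q[:2]-78*HX[:2];print("bolt",B)
# bracket top edge z92 at the far/near rims, in heater x
for p in ((297,161),(297,150),(297,188)): print(p,((onplane(d,[[p[0]*640/600,p[1]*640/600]],92 if p[1]<170 else 60)[0]-[*B,0])@HX).round(1))
t=np.load("pics/t3.npy",allow_pickle=True).item();print("pot top",onplane(t,[[340/2.5+219.6,174/2.5+129.6]],130).round(1))
togo([*B,150],HY)
```

```text
mid ring [559.28360858  65.88914839] 41.729492141961245 687
bolt [482.0144554   76.54175215]
(297, 161) -24.8
(297, 150) -35.7
(297, 188) 11.9
pot top [[536.4 -73.8 130. ]]
t 6.95 pos [480.1  81.  214.4] F [-0.   0.4 -0.4] w 85.4 j [ 0.5   0.17 -0.34 -0.   -1.07 -2.21]
shift mm [-4.2 64.4 -2.8] rot [-0.0037 -0.0036 -0.0001]
```

play_rows --pt "-0.004 0.01 -0.005 -0.004 -0.003 0 0.06" --pt "0 0.02 0 0 0 0 0.06" --pt "0 0.02 0 0 0 0 0.06" --pt "0 0.015 0 0 0 0 0.06" --pt "0 0 0 0 0 0 0.06"

```text
clock: 7.45
position: [485.9, 71.2, 144.1]
ee_rot: [0.535, 0.463, -0.463, -0.534]
contact_force: [-0.1, -1.0, -0.0]
gripper_width: 60.2
```

```bash
python3 -c "
from h import *
togo([484,76.3,115],HY)"
```

```text
t 7.45 pos [485.9  71.2 144.1] F [-0.1 -1.  -0. ] w 60.2 j [ 0.48  0.25 -0.44  0.   -0.89 -2.19]
shift mm [ 4.8 29.1  2.6] rot [-0.0005 -0.0062 -0.0011]
```

play_rows --pt "0.005 0.01 0.002 0 -0.005 0 0.06" --pt "0 0.018 0 0 0 0 0.06" --pt "0 0 0 0 0 0 0.06"

```text
clock: 7.75
position: [485.8, 75.2, 114.7]
ee_rot: [0.534, 0.463, -0.464, -0.534]
contact_force: [-0.4, -0.7, 0.6]
gripper_width: 60.0
```

```bash
python3 -c "
from h import *
togo([484,76.3,51],HY)
d=get_image('wrist');np.save('pics/w4.npy',d,allow_pickle=True);cv2.imwrite('pics/w4.png',d['color'][:,:,::-1])"
```

```text
t 7.75 pos [485.8  75.2 114.7] F [-0.4 -0.7  0.6] w 60.0 j [ 0.49  0.29 -0.47  0.   -0.81 -2.2 ]
shift mm [ 0.9 63.7  2. ] rot [ 0.0005 -0.0038 -0.0008]
```

View pics/w4.png

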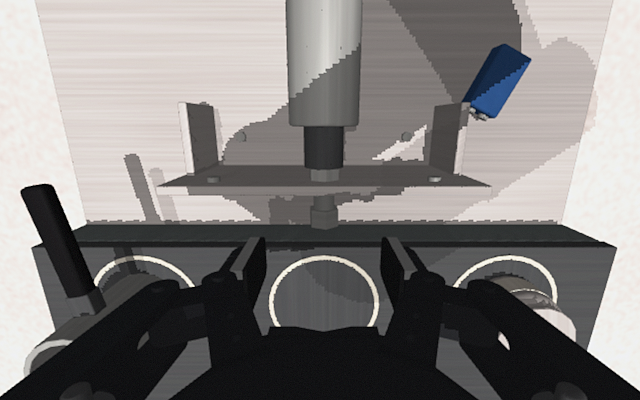

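The bolt head (322,217) is midway between the pads (252 and 396). Going down in stages.

play_rows --pt "0.001 0.015 0.002 0 -0.004 0 0.06" --pt "0 0.016 0 0 0 0 0.06" --pt "0 0 0 0 0 0 0.06"

```text
clock: 8.1
position: [488.0, 77.9, 87.5]
ee_rot: [0.534, 0.468, -0.462, -0.531]
contact_force: [-1.1, -0.3, 0.2]
gripper_width: 60.4
```

```bash
python3 -c "
from h import *
togo([484,76.3,51],HY)"
```

```text
t 8.1 pos [488.   77.9  87.5] F [-1.1 -0.3  0.2] w 60.4 j [ 0.49  0.32 -0.51  0.   -0.73 -2.2 ]
shift mm [-2.3 36.5  4.1] rot [0.0098 0.0021 0.0037]
```

play_rows --pt "-0.002 0.003 0.004 0.0095 0.002 0.0035 0.06" --pt "0 0.016 0 0 0 0 0.06" --pt "0 0 0 0 0 0 0.06"

```text
clock: 8.4
position: [485.7, 77.3, 71.4]
ee_rot: [0.533, 0.467, -0.463, -0.532]
contact_force: [-0.2, -0.2, 0.3]
gripper_width: 59.8
```

```bash
python3 -c "
from h import *
togo([484,76.3,51],HY)"
```

```text
t 8.4 pos [485.7  77.3  71.4] F [-0.2 -0.2  0.3] w 59.8 j [ 0.49  0.35 -0.52  0.   -0.69 -2.2 ]
shift mm [-1.3 20.4  1.7] rot [0.0048 0.0007 0.0029]
```

play_rows --pt "-0.001 0.01 0.002 0.004 0 0.003 0.06" --pt "0 0.01 0 0 0 0 0.06" --pt "0 0 0 0 0 0 0.06"

```text
clock: 8.7
position: [485.0, 77.2, 52.5]
ee_rot: [0.533, 0.466, -0.463, -0.532]
contact_force: [0.4, 0.1, 0.9]
gripper_width: 59.8
```

```bash
python3 -c "
from h import *
togo([484,76.3,51],HY)"
```

```text
t 8.7 pos [485.   77.2  52.5] F [0.4 0.1 0.9] w 59.8 j [ 0.49  0.38 -0.54  0.   -0.64 -2.2 ]
shift mm [-1.   1.5  0.9] rot [0.0043 0.0012 0.002 ]
```

Within 2 mm of target and free of contact, so I'll close on the bolt.

play_rows --pt "-0.001 0.001 0.001 0.004 0 0.002 0.04" --pt "0 0 0 0 0 0 0.03" --pt "0 0 0 0 0 0 0.02" --pt "0 0 0 0 0 0 0.01" --pt "0 0 0 0 0 0 0" --pt "0 0 0 0 0 0 0" --pt "0 0 0 0 0 0 0"

```text
clock: 9.4
position: [484.0, 75.8, 51.9]
ee_rot: [0.533, 0.465, -0.465, -0.533]
contact_force: [0.7, -2.2, 0.3]
gripper_width: 16.9
```

Run:
```python
from h import *
togo([484,76.3,51],HY);print(read_state()["wrist_torque"])
d=get_image('wrist');cv2.imwrite('pics/w5.png',d['color'][:,:,::-1])
```

```text
t 9.4 pos [484.   75.8  51.9] F [ 0.7 -2.2  0.3] w 16.9 j [ 0.49  0.38 -0.54  0.   -0.65 -2.2 ]
shift mm [0.5 0.9 0.1] rot [ 0.0003  0.0013 -0.0005]
[-0.30852911 -0.04398722  0.03007593]
```

View pics/w5.png

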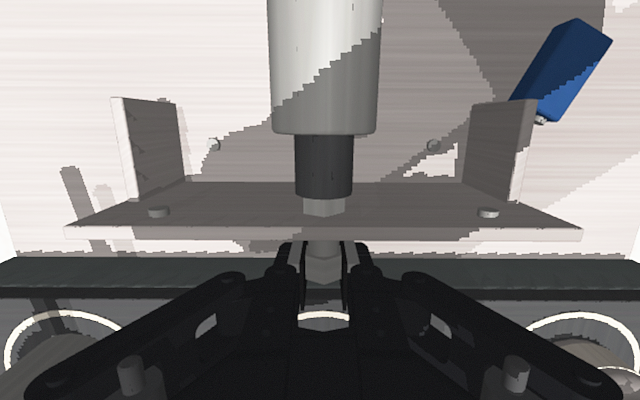

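The head is held between the pads at a width of 16.9 mm (the gripper read about 1 mm low on the pot too). I'll hold for more than 1 s and re-check the pot and the grip.

play_rows --pt "0 0 0 0 0 0 0" --pt "0 0 0 0 0 0 0" --pt "0 0 0 0 0 0 0" --pt "0 0 0 0 0 0 0" --pt "0 0 0 0 0 0 0" --pt "0 0 0 0 0 0 0" --pt "0 0 0 0 0 0 0" --pt "0 0 0 0 0 0 0" --pt "0 0 0 0 0 0 0" --pt "0 0 0 0 0 0 0"

```text
clock: 10.45
position: [484.1, 75.8, 51.9]
ee_rot: [0.533, 0.465, -0.465, -0.533]
contact_force: [-0.6, -1.3, -1.3]
gripper_width: 16.5
```

Run:
```python
from h import *
togo([484,76.3,51],HY);print(read_state()["wrist_torque"])
s=get_image('side')['color'][150:270,230:390];t=get_image('top')['color'][130:250,220:400]
c=np.hstack([cv2.resize(s,(400,300),interpolation=2),cv2.resize(t,(400,300),interpolation=2)])
cv2.imwrite('pics/end.png',c[:,:,::-1])
```

```text
t 10.45 pos [484.1  75.8  51.9] F [-0.6 -1.3 -1.3] w 16.5 j [ 0.49  0.38 -0.54  0.   -0.65 -2.2 ]
shift mm [0.5 0.9 0.1] rot [ 0.0003  0.0014 -0.0006]
[-0.30953047 -0.15335766  0.02106442]
```

View pics/end.png

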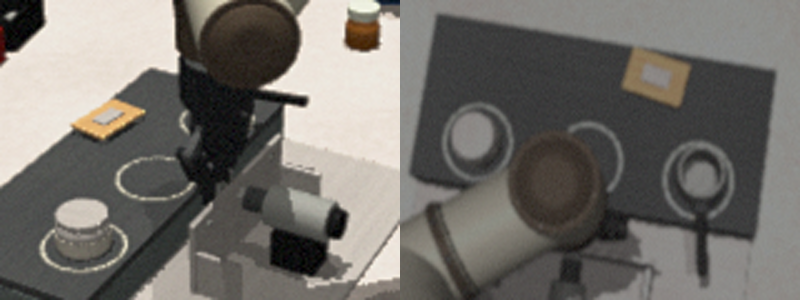

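The pot is in the right ring, the other items look undisturbed, and the pose and grip width are steady. Handing in.

```bash
python3 -c "
from h import *
togo([484,76.3,51],HY); print(job_done())"
```

```text
t 10.55 pos [484.   75.8  51.9] F [ 0.1 -0.4 -0.9] w 16.8 j [ 0.49  0.38 -0.54  0.   -0.65 -2.2 ]
shift mm [0.5 0.9 0.1] rot [ 0.0003  0.0014 -0.0006]
the job is handed in; nothing more can be done
None
```

I slid the pot into the empty right-hand ring, then lowered the fingers into the gap, closed on the bolt head and handed in at about 10.6 s, still holding it.

- **Pot:** The two estimates put its axis within about 1–3 mm of the ring's centre (limit 12 mm). It looked upright in the last side and top views. During the slide the tool height stayed within about 0.5 mm.
- **Bolt:** The grasp point is within about 3 mm of the head's centre. The pose was unchanged over the last second of holding, which suggests the bolt has stopped. I could not read the grip force or the bolt's speed directly.
- **Grip width:** It read 16.5–16.9 mm against 18 mm across the flats. The gripper also read about 1 mm low on the pot, so this fits a grip on the flats rather than the 14 mm spacer.
- **Other things:** The tin, board, battery and jar looked unmoved in the views I checked. I did not re-measure them, or the spool, tape and screwdriver, which were away from the path.
- **Disagreement:** A circle fit to the pot's rim in the wrist image was poor because only an arc was visible. I used the rim's near edge and the top view instead.

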